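Hold the coin analyser's dial at its third click

ROBOT

A 7-joint arm with a two-finger parallel gripper is mounted at the origin on the work surface. World frame = base frame: x ahead of the robot, y to its left, z up, the work surface at z = 0. Lengths are in mm, angles in rad, forces in N, time in s.
With the tool pointing down it reaches from about 350 to 900 mm from the base axis. Payload 19.9 kg.
Tool frame: the origin (TCP) lies between the finger pads; the fingertips stand 11 mm ahead of it and the grasp point (between the pads) lies 8 mm behind it; z points along the fingers, y is the line along which they close (so a half turn about z gives the same grasp; the last joint's range is limited). The gripper opens to 85 mm and grips with 20 to 120 N. Pads are 22 mm wide; open, the fingers measure 114 mm over their backs; the gripper's body (76 mm by 85 mm) begins 54 mm behind the grasp point. The pads swing forward as they close: fully open they stand 13 mm farther back than shut.
Start: joints at [-1.141, 0.417, -0.01, 1.614, 0.005, 1.111, -0.053], TCP at [283.486, 556.99, 242.26] pointing down, gripper open.
Joint ranges: [-2.81, 2.81], [-0.39, 2.02], [-1.27, 1.25], [0.06, 2.57], [-1.19, 4.33], [0.19, 2], [-2.82, 2.82]. Speed limits (rad/s): [1.89, 1.89, 2.39, 2.39, 3.01, 3.01, 3.01].

INTERFACE

Orientations are given as a unit quaternion [x, y, z, w].
In Python, from bench import telemetry, viewer, workorder gives the robot as it stands.
- The arm moves only by the tool send_path, called after ">>>" as a command line: name --pt "numbers of a row" for each row, then --argument value for the rest. Schema: {"type":"object","properties":{"rows":{"type":"array","items":{"type":"array","items":{"type":"number"},"minItems":6,"maxItems":6},"minItems":1,"maxItems":5},"jaw":{"type":"number"},"grip_force":{"type":"number"},"only":{"type":"string"},"quiet":{"type":"boolean"},"lines":{"type":"string"}},"required":["rows"],"additionalProperties":false}. rows is a list of rows, 1 to 5 of them, each of 6 numbers: dx, dy, dz in m, then a rotation vector rx, ry, rz in units of 0.2 rad; each row is the pose to reach, as a shift and turn from the pose commanded when the call began, along the tool's axes at that moment; what a row does not reach only later rows make up. A row lasts 1/8 s, in which the tool goes at most 62.5 mm and 0.188 rad, less where a joint would pass 70% of its speed; a pose out of reach is approached as far as the arm can. jaw is the finger opening in mm, set as the call begins (left out keeps the last). The fingers move at their own pace and stop on an object; grip_force is the grip in N (left out, the last holds). Time passes only in rows, so rows that do not move let the fingers close. The tool returns the time, the measured TCP pose, the force, the opening and the grip force at its end. only (a regular expression) keeps the lines of the reply that match it, lines (a string "A,B") keeps lines A to B, and quiet returns only ok. Input that does not fit is refused with a message, and nothing moves.
- telemetry.observe(): the state, without advancing time (a new reading comes with each control period).
- viewer.camera(name): name is "side" or "top" or "wrist"; returns a dict with "img" (400x640x3 uint8, red, green, blue), "range_z" (400x640 float32, mm along the optical axis (not along the pixel's ray), 0 where there is no reading), "mtx" (3x3 intrinsics, pixels), "eye" and "rotation" of the camera in the world. Camera axes: x right, y down, z forward; pixel columns grow to the right and rows downward; lengths in mm; the calibration is good to about 2 mm. A picture is of the moment at which its call begins.
- workorder.sign_off(): hands the job in; it is judged then, once.
The state is a dict: "time": time; "q": joint angles; "qvel": joint speeds; "effort": joint torques, N m; "ee_pos": TCP position; "tcp_rot": TCP orientation; "ft_force": force on the tool from outside, world axes, zero at the start; "ft_torque": the same for the moment, N m; "finger_gap": finger opening in mm; "finger_force": force on a finger pad.
Only numpy, scipy, OpenCV 4.12 (cv2) and the standard library are available. Lean on these libraries where they do the work, as an engineer would, in place of code of your own. Each camera call takes 0.05 s, during which the arm holds its last target. There are 200 camera calls.

TASK

Switch on the coin analyser: flip the lever of the separate isolator box fully over, away from the robot, and only then turn the analyser's spring-return dial clockwise (seen from above) past its first two clicks to the third, and hold it there, because it springs back when let go. Do not turn the dial while the isolator is off, and leave the coin on the analyser's window, the glass dish and the coin tray where they are. Finish while still holding the dial at the third click, with the isolator on.

Things in the scene. Friction and masses are not known exactly. Their poses are not given: they have to be found in the camera images.
- analyser: Coin analyser: low grey box fixed to the worktop, 180 (x) by 300 (y) by 66 mm high. Origin: centre of its underside at worktop level; z up, +x away from the robot within about 20 degrees. The +y end has the measuring window with the coin, the -y end the black dial and, on the robot's side of the dial, a 12 mm high plunger block. It may stand left or right of the isolator.
- window (a point): Centre of the measuring window on the analyser's top, 66 mm above the worktop, in a steel ring 60 mm across and 4 mm high.
- dial_grip (a point): Point on the dial's vertical axis, 97 mm above the worktop. Dial: black disc 72 mm across, its top 77 mm above the worktop, with an upright grip bar across its centre, 50 mm long, 14 mm wide, rising to 107 mm above the worktop. The point turns with the dial: x along the bar to its pointer end (a steel line on top marks that end), y across the bar, z up.
- dial (a joint): Dial angle in rad, 0 at rest, growing clockwise from above, end stop 1.30. A spring drives it back to 0 from anywhere (0.10 N m at rest, 0.20 at the end). A plunger rides over ridges at 0.2, 0.6 and 1.0 rad (about 0.05 N m more each); the clicks are beyond them, at 0.4, 0.8 and 1.2 rad, where the pointer end faces one, two and three small white dots 50 mm from the axis.
- isolator: Isolator: grey switch box bolted to the worktop, 100 (x) by 75 (y) by 50 mm high on a 130 mm long foot plate, with a round steel bat lever on top. Origin: centre of its underside; z up, +x away from the robot within about 30 degrees. A steel rib across the top, 40 mm from the centre, marks the on side (+x).
- toggle_tip (a point): Tip of the isolator's lever, on its axis. The lever is 66 mm long from its pivot to here (pivot 48 mm above the worktop over the box's centre), 9 mm thick at the foot and 15 mm at the tip. Off: the tip leans 29 mm to the box's -x, 107 mm above the worktop; on: 29 mm to +x.
- toggle (a joint): Angle of the lever in rad: 0 off (leaning to the box's -x, towards the robot), 0.90 on (leaning to +x, end stop). A spring snaps it back below about 0.3 and on over beyond about 0.6; let go between them it may stop halfway. 1 to 4 N at the lever moves it.
- coin: Bronze sestertius, 34 mm across, 5 mm thick, lying loose inside the ring of the measuring window. Origin: centre of its underside.
- dish: Round blue glass dish, loose, 90 mm across, 30 mm high, on the worktop beyond the equipment. Origin: centre of its underside.
- tray: Ivory-coloured resin coin tray, loose, 100 (x) by 150 (y) by 18 mm, divided into six, on the worktop beyond the equipment. Origin: centre of its underside.
Mind the look-alikes: they are no part of the job. Of the things like the isolator, leave any that is green; of the rest the larger one is meant. Of the things shaped like the coin, the bronze one is meant.

How it is judged:
By the outcome, as a careful person would: the job done as asked, in the order asked, and still so for the second after the job is handed in, while the arm keeps its last pose, push and grip.
It also fails if it takes over 45 s, if anything falls off the work surface, if the arm or the gripper's body presses on something with over 40 N, if the wrist force passes 120 N, or if a joint passes its speed limit or range.

## Working session

There is one attempt and no reset: what is moved stays moved. The work goes in short steps, Python scripts to look and compute and a tool call to move; the robot and the scene stay as the last step left them, time stands still between calls to the robot, and variables do not carry over. Pictures are saved under pics/ and viewed, at most 10 in all, crops included, and the job is handed in when it is done.

```bash
mkdir -p pics; ls
```

Create h.py:
```python
import numpy as np, cv2
from bench import telemetry, viewer, workorder
from scipy.spatial.transform import Rotation as R
def cam(n,f=None):
    c=viewer.camera(n)
    if f: cv2.imwrite('pics/'+f,c['img'][:,:,::-1])
    return c
def cloud(c):
    z=c['range_z']; v,u=np.mgrid[:z.shape[0],:z.shape[1]]
    K=np.array(c['mtx']); p=np.stack([(u-K[0,2])/K[0,0]*z,(v-K[1,2])/K[1,1]*z,z],-1)
    w=p@np.array(c['rotation']).T+np.array(c['eye']); w[z==0]=np.nan
    return w
def tool(d):  # world vector -> tool axes
    return R.from_quat(telemetry.observe()['tcp_rot']).inv().apply(d)
```

Run:
```python
from h import *
np.set_printoptions(precision=3,suppress=True)
for n in('top','side'):
    c=cam(n,n+'0.png'); np.savez(n+'0.npz',**c); print(n,c['eye'],np.array(c['rotation']).tolist(),c['mtx'])
o=telemetry.observe();print(o)
```

```text
pics
top [466.005   8.862 902.261] [-0.7013742955971976, 0.7105104819702943, -0.03448202368430623, 0.04538658974311765] [[377.315   0.    322.681]
 [  0.    377.315 193.923]
 [  0.      0.      1.   ]]
side [  24.345 -545.499  654.183] [0.8309990607023956, -0.31873131102067853, 0.1658544946903647, -0.4246683400935127] [[461.657   0.    319.952]
 [  0.    461.657 199.939]
 [  0.      0.      1.   ]]
{'time': 0.1, 'q': array([-1.142,  0.418, -0.01 ,  1.614,  0.005,  1.111, -0.053]), 'qvel': array([ 0.001,  0.   ,  0.   , -0.001,  0.001,  0.001, -0.   ]), 'effort': array([  0.002, -86.583,   0.681, -43.562,   0.019,   0.005,  -0.   ]), 'ee_pos': array([283.367, 556.734, 241.732]), 'tcp_rot': array([ 0.233,  0.972, -0.001, -0.   ]), 'ft_force': array([-0.132, -0.659,  0.469]), 'ft_torque': array([ 0.038,  0.043, -0.029]), 'finger_force': 0.0, 'finger_gap': 85.53300070504781}
```

View pics/top0.png

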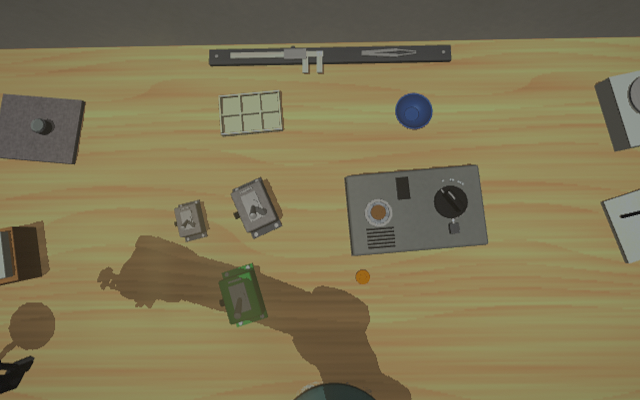

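View pics/side0.png

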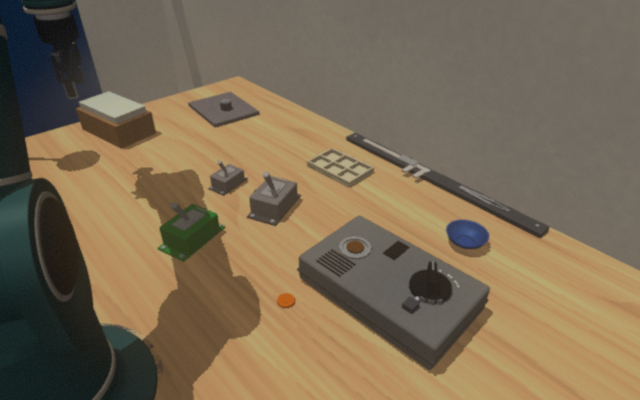

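The top view shows three boxes with levers: large grey at (256,208), small grey at (190,220) and green at (243,295). The large grey one is the isolator. The bronze coin is in the window at (378,212), and the orange disc at (363,276) is a decoy. The dial is at (451,202), the dish at (414,111) and the tray at (251,113). The side view agrees, with the isolator at (273,198) and the dial at (431,287).

```bash
sed -i "s/np.array(c\['rotation'\]).T/R.from_quat(c['rotation']).as_matrix().T/" h.py
```

Run:
```python
from h import *
np.set_printoptions(precision=1,suppress=True)
W={}
for n in('top','side'):
    c=dict(np.load(n+'0.npz')); w=cloud(c); W[n]=w
    print(n,'table med z',np.nanmedian(w[...,2]))
    p=w.reshape(-1,3)
    def near(x,y,r,lo,hi): return p[(np.hypot(p[:,0]-x,p[:,1]-y)<r)&(p[:,2]>lo)&(p[:,2]<hi)]
    a,b=(W['top'][208,256],W['top'][202,451])
    an=W['top'][210,415]
    print('at px',a,b,an)
    for nm,q,lo,hi,r in(('isobox',a,44,56,70),('tip',a,85,130,70),('dialbar',b,88,125,60),('anal',an,58,72,200),('disc',b,73,81,50)):
        s=near(q[0],q[1],r,lo,hi)
        if len(s)<4: print(nm,len(s));continue
        (cx,cy),(w1,h1),an_=cv2.minAreaRect(s[:,:2].astype(np.float32))
        print(nm,len(s),'mean',s.mean(0),'rect',round(cx,1),round(cy,1),round(w1),round(h1),round(an_,1),'zmax',s[:,2].max())
c=np.load('top0.npz')['img'];s=np.load('side0.npz')['img']
f=lambda im,u,v,r:cv2.resize(im[v-r:v+r,u-r:u+r],(400,400),interpolation=cv2.INTER_CUBIC)
cv2.imwrite('pics/crop.png',np.vstack([np.hstack([f(c,256,208,34),f(c,451,202,34)]) ])[:,:,::-1])
```

```text
top table med z -0.31252315160134003
at px [532.4 172.2  55.2] [ 536.7 -253.8   93.2] [ 522.4 -182.7   65.3]
isobox 1350 mean [539.2 180.1  50.2] rect 538.9 181.1 100 75 23.5 zmax 55.78753530265374
tip 57 mean [516.5 170.4 104.4] rect 517.7 171.4 23 13 22.2 zmax 111.45797965578072
dialbar 210 mean [ 540.  -257.   103.9] rect 540.8 -258.2 49 15 39.0 zmax 111.09208877040055
anal 9817 mean [ 522.8 -176.5   65.5] rect 525.4 -184.7 180 300 4.3 zmax 71.94469604844005
disc 641 mean [ 536.7 -256.6   76.4] rect 535.4 -262.3 82 71 36.0 zmax 80.9787346030887
side table med z 2.0688364908874064
at px [532.4 172.2  55.2] [ 536.7 -253.8   93.2] [ 522.4 -182.7   65.3]
isobox 788 mean [530.8 171.   51. ] rect 536.3 178.2 101 74 23.8 zmax 55.978948278155144
tip 65 mean [513.1 167.  101.3] rect 513.8 169.5 16 14 32.9 zmax 112.0724947687886
dialbar 279 mean [ 533.3 -263.5  104. ] rect 538.6 -260.8 52 14 38.5 zmax 110.07373775262192
anal 10901 mean [ 511.3 -199.3   66.7] rect 522.7 -186.7 181 300 4.2 zmax 71.9983845106907
disc 887 mean [ 532.  -263.4   77.6] rect 535.4 -263.6 80 71 38.9 zmax 80.9798560860362
```

View pics/crop.png

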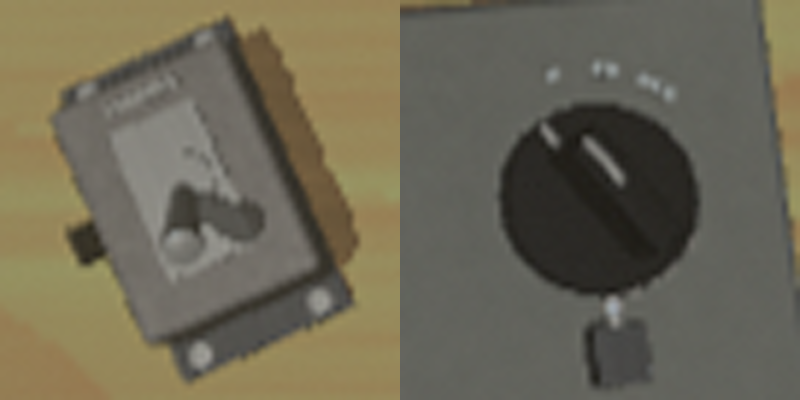

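The crops confirm the choice. The large grey isolator's lever leans towards the robot (tip about (182,246)) with the rib at the far side. The dial's pointer line sits at the upper left, short of the three dot groups. Both views agree to within about 3 mm:
- **Isolator:** centre (537.6, 179.6), yaw 23.6°.
- **Dial:** axis (539.5, -259.5), bar at 38.7°.

I'll move behind the lever with the fingers shut.

Units first: shifts go in m and turns go in units of 0.2 rad. So -216 mm is -0.216, -172 mm is -0.172, 0.688 rad is 3.44.

>>> send_path --pt "-0.04 -0.032 0 0 0 0.6" --pt "-0.084 -0.067 0.01 0 0 1.3" --pt "-0.128 -0.102 0.02 0 0 2" --pt "-0.172 -0.137 0.03 0 0 2.7" --pt "-0.216 -0.172 0.04 0 0 3.44" --jaw 0 --grip_force 40

```text
time: 0.72
ee_pos: [398.4, 303.9, 202.0]
tcp_rot: [0.549, 0.836, -0.0, 0.0]
ft_force: [1.3, 0.7, -0.2]
finger_gap: 0.1
finger_force: 0.0
```

Run:
```python
from h import *
o=telemetry.observe();print(o['ee_pos'],R.from_quat(o['tcp_rot']).as_matrix()[:2,1],tool(np.array([468.9,149.6,130])-o['ee_pos']))
```

```text
[398.38293658 303.92025295 201.96100804] [0.91819014 0.39613995] [-169.62842283    3.61743092   71.96454504]
```

Scaled: -170 mm is -0.17, -150 mm is -0.15.

>>> send_path --pt "-0.05 0.001 0.015 0 0 0" --pt "-0.1 0.002 0.03 0 0 0" --pt "-0.15 0.003 0.055 0 0 0" --pt "-0.17 0.004 0.09 0 0 0" --pt "-0.17 0.004 0.105 0 0 0"

```text
time: 1.35
ee_pos: [469.4, 149.8, 95.7]
tcp_rot: [0.549, 0.836, -0.001, -0.0]
ft_force: [-0.2, 0.2, -0.2]
finger_gap: -0.3
finger_force: 0.0
```

Run:
```python
from h import *
o=telemetry.observe();d=o['ee_pos']-np.array([537.6,179.6,0]);X=np.array([.9164,.4003,0]);print(d@X,d@np.array([-.4003,.9164,0]),d[2])
cam('top','t1.png')
```

```text
-74.38907357152114 0.023589417887507125 95.67778280050871
```

Scaled: 15 mm is 0.015, 62 mm is 0.062.

>>> send_path --pt "0 0.015 0 0 0 0" --pt "0 0.03 0 0 0 0" --pt "0 0.042 0 0 0 0" --pt "0 0.052 0 0 0 0" --pt "0 0.062 0 0 0 0"

```text
time: 2.02
ee_pos: [527.7, 177.3, 97.8]
tcp_rot: [0.547, 0.837, 0.001, 0.0]
ft_force: [0.4, -0.4, -0.5]
finger_gap: 0.2
finger_force: 0.0
```

>>> send_path --pt "0 0.004 0 0 0 0" --pt "0 0.008 0 0 0 0" --pt "0 0.008 0 0 0 0"

```text
time: 2.4
ee_pos: [534.0, 179.6, 97.3]
tcp_rot: [0.548, 0.837, -0.0, 0.0]
ft_force: [-0.6, -0.2, -0.2]
finger_gap: -0.3
finger_force: 0.0
```

Run:
```python
from h import *
cam('side','s1.png')
```

```text
(no output)
```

View pics/s1.png

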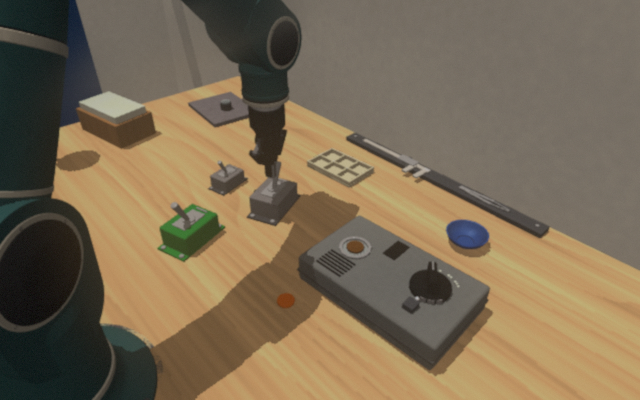

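The lever at (278,170) now seems to stand ahead of the fingers. I'll back off, rise and verify.

Scaled: -15 mm is -0.015, -90 mm is -0.09.

>>> send_path --pt "0 -0.015 0 0 0 0" --pt "0 -0.03 -0.01 0 0 0" --pt "0 -0.04 -0.05 0 0 0" --pt "0 -0.04 -0.09 0 0 0" --pt "0.04 -0.06 -0.09 0 0 0"

```text
time: 3.08
ee_pos: [464.2, 190.9, 189.9]
tcp_rot: [0.549, 0.836, 0.002, 0.001]
ft_force: [0.4, 1.8, -1.5]
finger_gap: 0.3
finger_force: 0.0
```

Run:
```python
from h import *
for n in('top','side'):
    c=cam(n,n+'2.png'); p=cloud(c).reshape(-1,3)
    s=p[(np.hypot(p[:,0]-537.6,p[:,1]-179.6)<50)&(p[:,2]>85)&(p[:,2]<116)]
    d=s-np.array([537.6,179.6,0])
    print(n,len(s),(d@np.array([.9164,.4003,0])).mean(),(d@np.array([-.4,.9164,0])).mean(),s[:,2].max())
o=telemetry.observe();print(o['ee_pos'])
```

```text
top 72 23.577988271198215 0.14178242058762214 110.93746819573437
side 80 19.51258013113604 -0.8016279411402542 111.58332323768514
[459.50033088 194.37671119 187.60915801]
```

The lever is symmetric to its former pose, 24 mm to +x, so the isolator is on. Next I'll go over to the dial with the fingers at 45 mm.

>>> send_path --pt "-0.05 -0.012 0 0 0 0.9" --pt "-0.106 -0.025 0 0 0 1.8" --pt "-0.162 -0.038 0 0 0 2.7" --pt "-0.22 -0.052 0 0 0 3.6" --pt "-0.278 -0.066 0 0 0 4.5" --jaw 45

```text
time: 3.8
ee_pos: [512.9, -90.9, 187.3]
tcp_rot: [0.859, 0.513, 0.0, -0.0]
ft_force: [1.4, 0.7, -0.0]
finger_gap: 45.2
finger_force: 0.0
```

Run:
```python
from h import *
o=telemetry.observe();m=R.from_quat(o['tcp_rot']).as_matrix();print(o['ee_pos'],np.degrees(np.arctan2(m[1,1],m[0,1])),tool(np.array([539.7,-259.5,150])-o['ee_pos']),o['q'])
```

```text
[512.88095647 -90.91940282 187.30944192] -28.301846317898896 [-135.73230899  103.54539349   37.22586579] [-0.36832597  0.33684012  0.58453353  1.94182545 -0.23044356  0.92850904
 -0.16443631]
```

>>> send_path --pt "-0.04 0.03 0 0 0 0.7" --pt "-0.086 0.064 0 0 0 1.4" --pt "-0.128 0.097 0 0 0 2" --pt "-0.136 0.103 0.02 0 0 2" --pt "-0.136 0.103 0.03 0 0 2"

```text
time: 4.42
ee_pos: [539.7, -257.3, 155.8]
tcp_rot: [0.942, 0.335, -0.001, -0.001]
ft_force: [0.6, 1.1, 0.3]
finger_gap: 45.0
finger_force: 0.0
```

Run:
```python
from h import *
c=cam('wrist','w1.png');p=cloud(c).reshape(-1,3)
o=telemetry.observe();m=R.from_quat(o['tcp_rot']).as_matrix();print(o['ee_pos'],np.degrees(np.arctan2(m[1,1],m[0,1])),tool(np.array([539.7,-259.5,92])-o['ee_pos']),o['q'])
s=p[(np.hypot(p[:,0]-539.7,p[:,1]+259.5)<45)&(p[:,2]>95)&(p[:,2]<111)]
print(len(s),cv2.minAreaRect(s[:,:2].astype(np.float32)),np.median(s[:,2]))
```

```text
[ 539.66675431 -256.05400801  154.93423721] -50.82530241141004 [-2.07413168  2.8769068  62.92865455] [-0.09576026  0.54432107  0.65387264  1.77787591 -0.39544496  0.9574508
 -0.16567634]
2032 ((539.2247314453125, -261.0927429199219), (49.7396125793457, 13.957277297973633), 38.13343048095703) 106.34770603002119
```

View pics/w1.png

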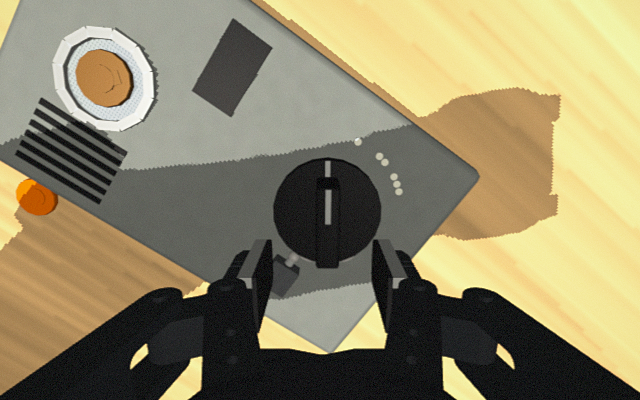

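The wrist view shows the bar lined up midway between the fingers at (328,222), with the pointer at (327,170) and the dots at (358–398,141–192). I'll descend.

>>> send_path --pt "-0.001 0.0005 0.02 0 0 0" --pt "-0.001 0.0005 0.04 0 0 0" --pt "-0.001 0.0005 0.055 0 0 0" --pt "-0.001 0.0005 0.062 0 0 0" --pt "-0.001 0.0005 0.062 0 0 0"

```text
time: 5.1
ee_pos: [540.3, -258.4, 95.0]
tcp_rot: [0.942, 0.335, -0.0, -0.0]
ft_force: [0.4, 0.5, 1.6]
finger_gap: 45.2
finger_force: 0.0
```

>>> send_path --pt "0 0 0 0 0 0" --pt "0 0 0 0 0 0"

```text
time: 5.35
ee_pos: [540.7, -258.5, 95.8]
tcp_rot: [0.942, 0.335, 0.0, 0.0]
ft_force: [-0.5, 0.4, 0.5]
finger_gap: 45.3
finger_force: 0.0
```

Run:
```python
from h import *
o=telemetry.observe();m=R.from_quat(o['tcp_rot']).as_matrix();print(o['ee_pos'],np.degrees(np.arctan2(m[1,1],m[0,1])),tool(np.array([539.4,-260.5,92])-o['ee_pos']))
```

```text
[ 540.70555182 -258.51948434   95.83494223] -50.87930794064412 [-2.26412609  0.71002725  3.83448616]
```

Scaled: 0.7 mm is 0.0007, 3.5 mm is 0.0035, 0.01 rad is 0.05.

>>> send_path --pt "-0.0022 0.0007 0.0035 0 0 0.05" --pt "-0.0022 0.0007 0.0035 0 0 0.05"

```text
time: 5.6
ee_pos: [538.9, -260.5, 91.6]
tcp_rot: [0.944, 0.33, -0.0, -0.0]
ft_force: [0.0, 0.1, 1.0]
finger_gap: 45.1
finger_force: 0.0
```

>>> send_path --pt "0 0 0 0 0 0" --pt "0 0 0 0 0 0" --pt "0 0 0 0 0 0" --pt "0 0 0 0 0 0" --jaw 0 --grip_force 60

```text
time: 6.1
ee_pos: [539.8, -261.1, 92.2]
tcp_rot: [0.944, 0.33, 0.0, 0.001]
ft_force: [4.5, -4.9, -1.6]
finger_gap: 12.8
finger_force: 61.9
```

The grip is good. Turn clockwise.

Scaled: 0.5 mm is 0.0005, 0.7 rad is 3.5.

>>> send_path --pt "0 0.0005 0 0 0 0.7" --pt "0 0.0005 0 0 0 1.4" --pt "0 0.0005 0 0 0 2.1" --pt "0 0.0005 0 0 0 2.8" --pt "0 0.0005 0 0 0 3.5" --jaw 0 --grip_force 90

```text
time: 6.72
ee_pos: [540.0, -261.2, 92.3]
tcp_rot: [1.0, -0.016, 0.001, 0.0]
ft_force: [1.7, -1.7, -0.8]
finger_gap: 12.4
finger_force: 90.1
```

```bash
python3 -c "
from h import *
o=telemetry.observe();m=R.from_quat(o['tcp_rot']).as_matrix();print(np.degrees(np.arctan2(m[1,1],m[0,1])),o['q'],o['ft_torque'])"
```

```text
-91.81322981804898 [-0.16260672  0.68898562  0.77394159  1.81302473 -0.60708021  0.89218685
 -0.7083289 ] [-0.44900576 -0.35049927  0.18497124]
```

Scaled: 0.51 rad is 2.55.

>>> send_path --pt "0 0 0 0 0 0.7" --pt "0 0 0 0 0 1.4" --pt "0 0 0 0 0 2.1" --pt "0 0 0 0 0 2.55" --pt "0 0 0 0 0 2.55"

```text
time: 7.35
ee_pos: [540.0, -261.2, 92.2]
tcp_rot: [0.964, -0.265, 0.001, 0.001]
ft_force: [3.3, -3.7, 3.9]
finger_gap: 12.2
finger_force: 90.7
```

>>> send_path --pt "0 0 0 0 0 0" --pt "0 0 0 0 0 0"

```text
time: 7.6
ee_pos: [540.0, -261.2, 92.2]
tcp_rot: [0.964, -0.264, 0.001, 0.0]
ft_force: [4.2, -4.7, 2.5]
finger_gap: 12.3
finger_force: 90.6
```

```bash
python3 -c "
from h import *
o=telemetry.observe();m=R.from_quat(o['tcp_rot']).as_matrix();print(np.degrees(np.arctan2(m[1,1],m[0,1])),o['ft_torque'])
c=cam('wrist','w3.png');t=cam('top','t3.png')
p=cloud(c).reshape(-1,3)
s=p[(np.hypot(p[:,0]-539.7,p[:,1]+260)<35)&(p[:,2]>98)&(p[:,2]<109)]
print(len(s),cv2.minAreaRect(s[:,:2].astype(np.float32)))"
```

```text
-120.63565491178528 [-0.84888599 -0.83986839  0.17997589]
4854 ((539.1514282226562, -264.060302734375), (36.278953552246094, 49.95181655883789), 83.72225189208984)
```

View pics/w3.png

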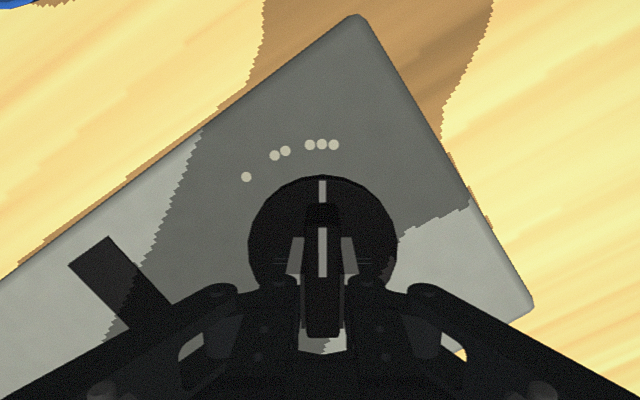

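View pics/t3.png

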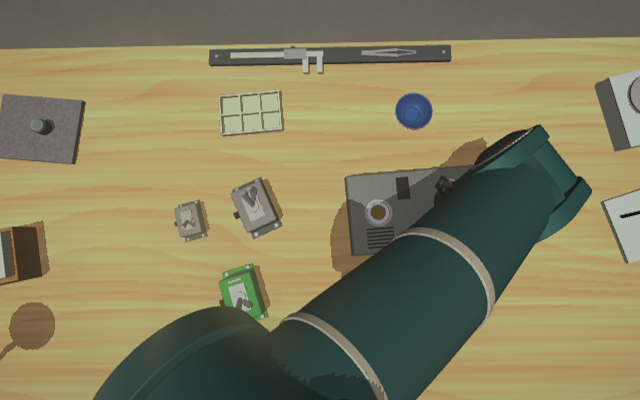

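In the wrist view the pointer at (322,190) faces the three dots, whose middle one is at (322,145). In the top view the isolator lever leans away from the robot at (250,193). The coin (378,212), tray (251,113) and dish (414,111) have not moved.

```bash
python3 -c "
from bench import workorder
print(workorder.sign_off())"
```

```text
the job is handed in; nothing more can be done
None
```

The isolator was flipped fully on first; the dial was then turned to the third click and is still gripped there at hand-in, about 8 s in, with the coin, dish and tray unmoved.

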